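Gauge the bores of two display-stand bases

ROBOT

A 7-joint arm with a two-finger parallel gripper is mounted at the origin on the work surface. World frame = base frame: x ahead of the robot, y to its left, z up, the work surface at z = 0. Lengths are in m, angles in rad, forces in N, time in s.
With the tool pointing down it reaches from about 0.4 to 0.85 m from the base axis. Payload 4.4 kg.
Tool frame: the origin (TCP) lies on the centre line of the jaws, within the pads' length; the fingertips stand 8 mm ahead of it and the grasp point (between the pads) lies 11 mm behind it; z points along the fingers, y is the line along which they close (so a half turn about z gives the same grasp; the last joint's range is limited). The gripper opens to 94 mm and grips with 3 to 60 N. Pads are 16 mm wide; open, the fingers measure 119 mm over their backs; the gripper's body (75 mm by 177 mm) begins 78 mm behind the grasp point.
Start: joints at [-1.241, 0.628, 0.038, 1.517, -0.027, 0.996, -0.02], TCP at [0.251, 0.6, 0.213] pointing down, gripper open.
Joint ranges: [-3.06, 3.06], [-0.37, 2.12], [-1.25, 1.32], [0.18, 2.47], [-1.1, 4.24], [0.23, 1.98], [-2.94, 2.94]. Speed limits (rad/s): [2.57, 2.57, 3.14, 3.14, 3.14, 3.14, 3.14].

INTERFACE

Orientations are given as a 3x3 rotation matrix whose columns are the frame's x, y, z axes.
In Python, from station import status, cams, order gives the robot as it stands.
- The arm moves only by the tool arm_command, never from a script. Its argument "series" is text: rows parted by semicolons, each of 7 numbers parted by spaces: the shift along the tool's x, y, z in mm, then the turn, a rotation vector about the tool's x, y, z in degrees, then the opening, from 0 (shut) to 1 (fully open). A call has 1 to 12 rows; each row shifts and turns the commanded pose from where the row before left it, along the tool's axes as they then stand; what a row does not reach is not made up. A row lasts 1/10 s, in which the tool goes at most 50 mm and 8.59 degrees, less where a joint would pass 70% of its speed; a pose out of reach is approached as far as the arm can. A call with a gripper value outside its range is refused whole. The fingers move at their own pace and stop on an object; "force" is the grip in N (left out, the last holds). Time passes only in rows, so rows that do not move let the fingers close. It gives the time, the measured TCP pose, the force, the opening and the grip force at its end, in the units of the state.
- status.get_state(): the state, without advancing time (a new reading comes with each control period).
- cams.snapshot(name): name is "scene" or "top" or "wrist"; returns a dict with "img" (420x560x3 uint8, red, green, blue), "camera_matrix" (3x3 intrinsics, pixels), "D" ([k1, k2, p1, p2, k3] as OpenCV has them; the pictures are not rectified), "rvec" (rotation vector, rad) and "tvec" (3), from world to camera coordinates, as OpenCV has them. Camera axes: x right, y down, z forward; pixel columns grow to the right and rows downward; lengths in m; the calibration is good to about 2 mm. A picture is of the moment at which its call begins. There is no depth.
- order.sign_off(): hands the job in; it is judged then, once.
The state is a dict: "time_s": time; "q": joint angles; "joint_velocities": joint speeds; "effort": joint torques, N m; "tool_pos": TCP position; "orientation": TCP orientation; "wrist_force": force on the tool from outside, world axes, zero at the start; "torque": the same for the moment, N m; "opening": opening from 0.0 (shut) to 1.0 (fully open); "gripper_force": force on a finger pad.
Only numpy, scipy, OpenCV 4.12 (cv2) and the standard library are available. Lean on these libraries where they do the work, as an engineer would, in place of code of your own. Each camera call takes 0.05 s, during which the arm holds its last target. There are 200 camera calls.

TASK

One of the two marble display-stand bases has been bored too shallow: push the depth gauge from the wooden rack down into a bore until it bottoms and see whether its black mark comes down to the rim. Leave the gauge standing, pushed fully home, in the base whose bore is deep enough (that base stays where it is), letting go of the gauge only once it has bottomed; then set the shallow base down upright in the wooden tray, without dropping it. Do not tip the bases or disturb the ring cone, the dish of pearls, the bottle or the pearl box.

Things in the scene. Friction and masses are not known exactly. Their poses are not given: they have to be found in the camera images.
- base_a: One of two outwardly alike marble bases, loose, 0.5 kg: upright cylinder 56 mm diameter (grip here), 76 mm tall, foot 64 mm diameter, 9 mm high. Origin: centre of underside, z up. In the top a central blind bore, 18 mm diameter: in one base 60 mm deep (bottom 16 mm above the underside), in the other 44 mm (bottom 32 mm above it); which is which varies and is not told.
- base_b: The other marble base; the same description as base_a.
- gauge: Loose steel rod, 14 mm diameter, with a 20 mm diameter aluminium grip 84 to 130 mm above the tip; 130 mm long, 0.12 kg. Origin: lower tip; z up to the grip. Black ring mark 60 to 63 mm above the tip: its lower edge meets the base's rim at the bottom of the 60 mm bore, and stands 16 mm above the rim in the 44 mm bore. Starts upright in the rack, tip 10 mm above the table.
- rack: Fixed wooden block 70 mm (its x) by 170 mm (its y) by 50 mm high; origin at the centre of its underside. The gauge stands in its 16.5 mm hole at x 0, y -45 mm, 40 mm deep. Two thin tools, up to 102 mm above the table, stand in it at y +25 and y +60 mm.
- tray: Fixed shallow wooden tray, 250 mm (its x) by 170 mm (its y) outside, rim 18 mm high, walls and floor 5 mm thick; origin at the centre of its underside. A ring cone stands in it 75 mm from the centre towards its +x end; the half towards -x is free.
- ring_cone: Slender dark wooden cone for rings, 68 mm tall, foot 40 mm in diameter, standing loose in the tray; origin at the centre of its foot. To be left alone.
- pearl_dish: Shallow white dish of pearls, 110 mm across, 28 mm high, on the table beyond the bases; origin at the centre of its underside. To be left alone.
- polish: White plastic bottle, 44 mm in diameter, 110 mm tall, beyond the bases; origin at the centre of its underside. To be left alone.
- pearl_box: Flat dark closed box of pearls, 90 by 130 by 30 mm, beyond the bases; origin at the centre of its underside. To be left alone.
There are look-alikes about, which are no part of the job. Leave any blue or green look-alike of the base_b alone.

How it is judged:
By the outcome, as a careful person would: the job done as asked, in the order asked, and still so for the second after the job is handed in, with the robot touching nothing.
It also fails if it takes over 70 s, if anything falls off the work surface, if the arm or the gripper's body presses on something with over 40 N, if the wrist force passes 120 N, or if a joint passes its speed limit or range.

## Working session

There is one attempt and no reset: what is moved stays moved. The work goes in short steps, Python scripts to look and compute and a tool call to move; the robot and the scene stay as the last step left them, time stands still between calls to the robot, and variables do not carry over. Pictures are saved under pics/ and viewed, at most 13 in all, crops included, and the job is handed in when it is done.

Besides the shell and the picture viewer there is one more tool, called after "Request:" as name(argument=value, ...) on one line, values as JSON. arm_command: Moves the arm, as the interface text tells. Its arguments: {"type":"object","properties":{"series":{"type":"string"},"force":{"type":"number"}},"required":["series"]}

```bash
mkdir -p pics; ls; cat > h.py <<'E'
import numpy as np, cv2
from station import status, cams, order
def snap(n,f):
    s=cams.snapshot(n); cv2.imwrite(f'pics/{f}.png',cv2.cvtColor(s['img'],cv2.COLOR_RGB2BGR))
    np.savez(f'pics/{f}.npz',**s); return s
def load(f): return np.load(f'pics/{f}.npz')
def ray(s,u,v):
    p=cv2.undistortPoints(np.array([[[u,v]]],float),s['camera_matrix'],s['D']).ravel()
    R=cv2.Rodrigues(s['rvec'])[0]; c=-R.T@np.ravel(s['tvec']); return c,R.T@np.array([p[0],p[1],1])
def at(s,u,v,z):
    c,d=ray(s,u,v); return (c+d*(z-c[2])/d[2]).round(4)
def proj(s,P): return cv2.projectPoints(np.array(P,float).reshape(-1,1,3),s['rvec'],s['tvec'],s['camera_matrix'],s['D'])[0].reshape(-1,2).round(1)
E
python3 - <<'E'
from h import *
a=snap('top','t0');b=snap('scene','s0')
for n in ('t0','s0'):
    s=load(n); print(n, ray(s,280,210))
im=np.hstack([cv2.imread('pics/t0.png'),cv2.imread('pics/s0.png')])
st=status.get_state();print(st)
E
```

```text
pics
t0 (array([ 0.33398902, -0.01589748,  1.16317003]), array([ 0.19381621,  0.00882223, -0.98108987]))
s0 (array([ 1.05578773, -0.35454479,  1.00541059]), array([-0.47664391,  0.2878326 , -0.83072802]))
{'time_s': 0.1, 'q': array([-1.24078412,  0.62926699,  0.03843513,  1.51823659, -0.02700055,
        0.9962748 , -0.02000399]), 'joint_velocities': array([ 0.00228468, -0.00060719,  0.00014823, -0.00367534,  0.00032133,
        0.00128272,  0.0007807 ]), 'effort': array([ 2.24006209e-03, -5.50791121e+01,  1.14706054e+00, -1.87119591e+01,
       -5.22712001e-02,  1.90679304e-02,  4.42080932e-05]), 'tool_pos': array([0.2503603 , 0.59923706, 0.21264727]), 'orientation': array([[-9.22685344e-01,  3.85553309e-01, -6.33497311e-04],
       [ 3.85553829e-01,  9.22684054e-01, -1.54317821e-03],
       [-1.04595974e-05, -1.66811523e-03, -9.99998609e-01]]), 'wrist_force': array([ 1.01443677, -0.05456667, -0.26467991]), 'torque': array([-0.02996779,  0.03856905, -0.02022582]), 'gripper_force': 0.0, 'opening': 1.005852942823807}
```

View pics/t0.png

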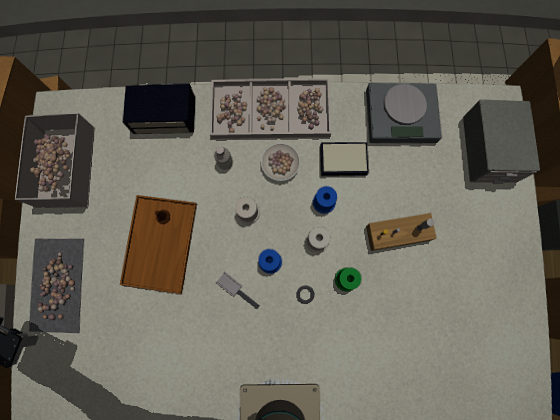

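View pics/s0.png

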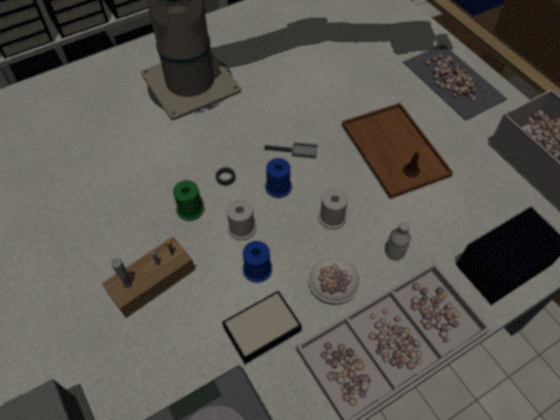

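The top view shows white bases at about (247,210) and (319,239), the gauge near (428,224) and the tray around (160,245). I'll enlarge for exact pixels.

```bash
python3 - <<'E'
from h import *
a=cv2.imread('pics/t0.png');b=cv2.imread('pics/s0.png')
def c(i,x,y,w,h,k): 
    return cv2.resize(i[y:y+h,x:x+w],None,fx=k,fy=k,interpolation=cv2.INTER_CUBIC)
# 4 tiles 400x300
A=c(a,220,190,50,37.5.__int__(),8);B=c(a,294,220,50,37,8);G=c(a,365,205,80,60,5)
T1=c(b,310,185,50,37,8)
T2=c(b,100,235,100,75,4)
f=lambda i: cv2.resize(i,(400,300))
G=f(G)
T2=f(T2)
cv2.imwrite('pics/c0.png',np.vstack([np.hstack([f(A),f(B)]),np.hstack([G,T2])]))
E
```

```text
(no output)
```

View pics/c0.png

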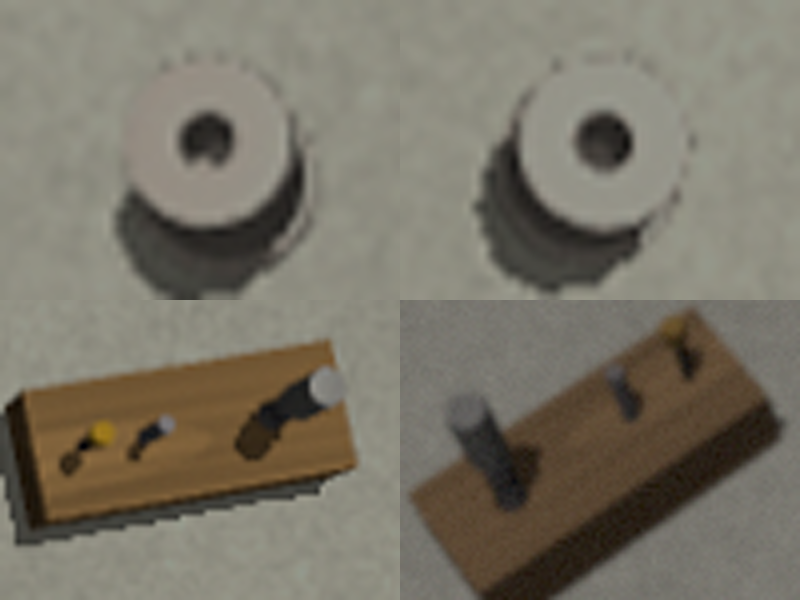

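```bash
python3 - <<'E'
from h import *
t=load('t0');s=load('s0')
print('L',at(t,245.4,206.7,.076),'R',at(t,319.1,237.1,.076))
print('L,R in scene',proj(s,at(t,245.4,206.7,.076)),proj(s,at(t,319.1,237.1,.076)))
g=at(t,429.6,221.4,.14);print('g',g,at(s,117.1,262.1,.14))
co=np.array([at(t,365+x-.4,205+y-.4,.05) for x,y in [(4.4,18.4),(66,8),(71.4,33),(8,45)]]);print(co,co.mean(0))
d=(co[1]+co[2]-co[0]-co[3])/2;print('len',np.linalg.norm(d),'yaw axis',np.degrees(np.arctan2(-d[1],-d[0])))
u=-d/np.linalg.norm(d);print('gauge from rack',co.mean(0)-.045*u, 'other ends', np.linalg.norm(co[1]-co[2]))
tr=np.array([at(t,x,y,.018) for x,y in [(137,196),(197,204),(182,293),(121,283)]]);print('tray',tr,tr.mean(0))
print([np.linalg.norm(tr[i]-tr[(i+1)%4]) for i in range(4)])
print('cone',at(t,161,216,0.0))
E
```

```text
L [0.5584 0.083  0.076 ] R [ 0.4775 -0.1049  0.076 ]
L,R in scene [[335.  198.8]] [[239.5 209.5]]
g [ 0.5042 -0.3714  0.14  ] [ 0.5036 -0.371   0.14  ]
[[ 0.5167 -0.2394  0.05  ]
 [ 0.5429 -0.4071  0.05  ]
 [ 0.4756 -0.4171  0.05  ]
 [ 0.4465 -0.2458  0.05  ]] [ 0.495425 -0.32735   0.05    ]
len 0.17174042185810537 yaw axis 99.2648742687808
gauge from rack [ 0.50266995 -0.37176296  0.05      ] other ends 0.06803888594032095
tray [[0.604  0.3903 0.018 ]
 [0.5793 0.2209 0.018 ]
 [0.3393 0.2555 0.018 ]
 [0.3651 0.4233 0.018 ]] [0.471925 0.3225   0.018   ]
[np.float64(0.17119126730064238), np.float64(0.2424812570076294), np.float64(0.16977184690047994), np.float64(0.241168426623387)]
cone [0.5504 0.3249 0.    ]
```

Request:
arm_command(series="-25 -1.5 0 0 0 2 0.5;-44.6 -2.5 0 0 0 4 0.5;-44.6 -2.5 0 0 0 4 0.5;-44.6 -2.5 0 0 0 4 0.5;-44.6 -2.5 0 0 0 4 0.5;-44.6 -2.5 0 0 0 4 0.5;-44.6 -2.5 0 0 0 4 0.5;-44.6 -2.5 0 0 0 4 0.5;-44.6 -2.5 0 0 0 4 0.5;-44.6 -2.5 0 0 0 4 0.5;-44.6 -2.5 0 0 0 4 0.5;-44.6 -2.5 0 0 0 4 0.5")

```text
time_s: 1.3
tool_pos: [0.5952, 0.2314, 0.213]
orientation: [[-0.361, 0.933, -0.0], [0.933, 0.361, -0.0], [-0.0, -0.001, -1.0]]
wrist_force: [1.2, -0.0, 0.4]
opening: 0.498
gripper_force: 0.0
```

Request:
arm_command(series="-44 -2.5 0 0 0 4 0.5;-44 -2.5 0 0 0 4 0.5;-44 -2.5 0 0 0 4 0.5;-44 -2.5 0 0 0 4 0.5;-44 -2.5 0 0 0 4 0.5;-44 -2.5 0 0 0 4 0.5;-44 -2.5 0 0 0 4 0.5;-44 -2.5 0 0 0 4 0.5;-44 -2.5 0 0 0 4 0.5;-44 -2.5 0 0 0 4 0.5;-44 -2.5 0 0 0 4 0.5;-44 -2.5 0 0 0 4 0.5")

```text
time_s: 2.5
tool_pos: [0.5586, -0.2808, 0.213]
orientation: [[0.451, 0.892, -0.0], [0.892, -0.451, 0.0], [-0.0, -0.0, -1.0]]
wrist_force: [1.2, -0.9, 0.7]
opening: 0.497
gripper_force: 0.0
```

```bash
cat >> h.py <<'E'
def go(x,y,z):
    s=status.get_state();R=s['orientation'];p=s['tool_pos']
    print('t',s['time_s'],'pos',p.round(4),'yaw_y',np.degrees(np.arctan2(R[1,1],R[0,1])).round(2),'az tgt',np.degrees(np.arctan2(y,x)).round(2),'tilt',R[:,2].round(4),'F',s['wrist_force'].round(2),'op',round(s['opening'],3))
    print('tool-frame mm',(R.T@(np.array([x,y,z])-p)*1000).round(1))
    # rotation vector (deg) to upright the tool
    c=np.cross(R[:,2],[0,0,-1]);print('upright rotvec deg',np.degrees(R.T@c).round(2))
E
python3 -c "
from h import *
go(.5038,-.3713,.2)"
```

```text
t 2.5 pos [ 0.5586 -0.2808  0.213 ] yaw_y -26.83 az tgt -36.39 tilt [-5.e-04  1.e-04 -1.e+00] F [ 1.15 -0.94  0.71] op 0.497
tool-frame mm [-105.5   -8.1   13. ]
upright rotvec deg [-0.03  0.   -0.  ]
```

Request:
arm_command(series="-40 -3 0 0 0 0 0.5;-40 -3 0 0 0 0 0.5;-25 -2 5 0 0 0 0.5;0 0 5 0 0 0 0.5;0 0 0 0 0 0 0.5")

```text
time_s: 3.0
tool_pos: [0.5047, -0.3688, 0.2023]
orientation: [[0.45, 0.893, -0.001], [0.893, -0.45, 0.002], [0.001, -0.002, -1.0]]
wrist_force: [1.0, -0.1, -0.3]
opening: 0.5
gripper_force: 0.0
```

```bash
python3 -c "
from h import *
s=snap('wrist','w1')
go(.5038,-.3713,.106)
print(proj(s,[[.5038,-.3713,.14],[.5038,-.3713,.05]]), ray(s,280,210))"
```

```text
t 3.05 pos [ 0.5057 -0.3679  0.2026] yaw_y -26.61 az tgt -36.39 tilt [-6.0e-04  2.1e-03 -1.0e+00] F [ 0.22  0.5  -0.88] op 0.498
tool-frame mm [-4.  -0.  96.6]
upright rotvec deg [-0.08 -0.09 -0.  ]
[[284.9 230.2]
 [284.7 203.3]] (array([ 0.53584936, -0.30636007,  0.37295447]), array([-0.1182772 , -0.20730342, -0.97116916]))
```

View pics/w1.png

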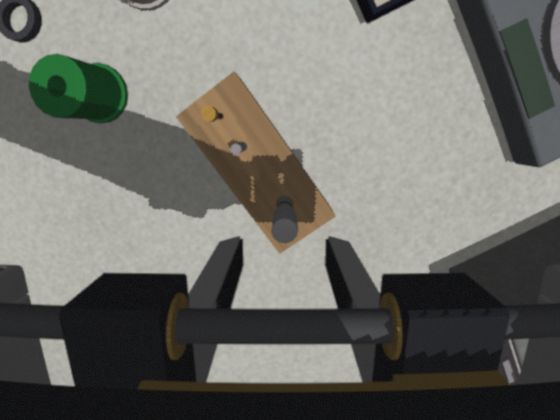

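The gauge top is at (285,230), where predicted, and the fingers straddle it. I'll descend.

Request:
arm_command(series="0 0 25 0 0 0 0.5;0 0 35 0 0 0 0.5;0 0 25 0 0 0 0.5;0 0 8 0 0 0 0.5;0 0 0 0 0 0 0.5;0 0 0 0 0 0 0.5")

```text
time_s: 3.65
tool_pos: [0.5063, -0.3695, 0.1115]
orientation: [[0.448, 0.894, 0.002], [0.894, -0.448, -0.001], [-0.0, 0.002, -1.0]]
wrist_force: [0.7, -1.2, 0.6]
opening: 0.504
gripper_force: 0.0
```

```bash
python3 -c "
from h import *
go(.5038,-.3713,.106)"
```

```text
t 3.65 pos [ 0.5063 -0.3695  0.1115] yaw_y -26.61 az tgt -36.39 tilt [ 1.5e-03 -9.0e-04 -1.0e+00] F [ 0.66 -1.16  0.61] op 0.504
tool-frame mm [-2.7 -1.5  5.5]
upright rotvec deg [ 0.1   0.01 -0.  ]
```

Request:
arm_command(series="-2 -1 4 0 0 0 0.5;0 0 0 0 0 0 0.3;0 0 0 0 0 0 0.1;0 0 0 0 0 0 0;0 0 0 0 0 0 0;0 0 0 0 0 0 0", force=30)

```text
time_s: 4.25
tool_pos: [0.5035, -0.3711, 0.1067]
orientation: [[0.449, 0.894, 0.001], [0.894, -0.449, -0.0], [-0.0, 0.001, -1.0]]
wrist_force: [-0.1, -0.6, 1.2]
opening: 0.212
gripper_force: 30.0
```

Request:
arm_command(series="0 0 -5 0 0 0 0;0 0 -15 0 0 0 0;0 0 -30 0 0 0 0;0 0 -30 0 0 0 0;0 0 -30 0 0 0 0;0 0 -15 0 0 0 0;0 0 0 0 0 0 0")

```text
time_s: 4.95
tool_pos: [0.5043, -0.3722, 0.235]
orientation: [[0.449, 0.893, 0.005], [0.893, -0.449, -0.003], [-0.001, 0.005, -1.0]]
wrist_force: [-1.6, 0.5, -2.0]
opening: 0.206
gripper_force: 30.0
```

```bash
python3 -c "
from h import *
go(.4775,-.1049,.22)
snap('scene','s2');snap('wrist','w2')
a=cv2.imread('pics/s2.png');print(status.get_state()['gripper_force'])
cv2.imwrite('pics/c2.png',cv2.resize(a[170:320,60:260],None,fx=4,fy=4,interpolation=2))"
```

```text
t 4.95 pos [ 0.5043 -0.3722  0.235 ] yaw_y -26.69 az tgt -12.39 tilt [ 0.0045 -0.0031 -1.    ] F [-1.61  0.53 -2.03] op 0.206
tool-frame mm [ 226.7 -144.1   14.1]
upright rotvec deg [ 0.31  0.04 -0.  ]
29.998474717140198
```

View pics/c2.png

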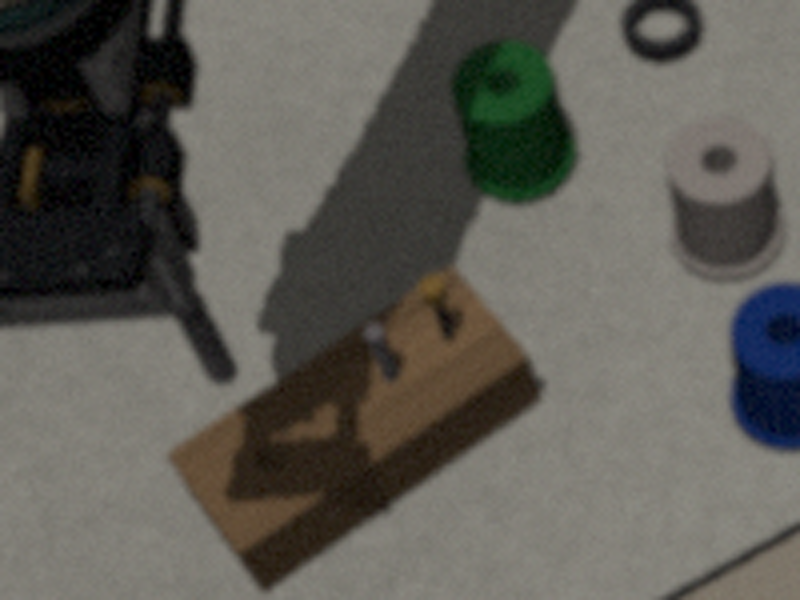

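The gauge is out of the rack and hanging vertical, tip at about (222,372) in the crop. Next it goes over the nearer base, R.

Request:
arm_command(series="15 -10 0 0 0 0 0;35 -22 0 0 0 0 0;40 -25.5 0 0 0 0 0;40 -25.5 0 0 0 0 0;40 -25.5 0 0 0 0 0;35 -22 0 0 0 0 0;21.5 -13.5 10 0 0 0 0;0 0 15 0.3 0 0 0;0 0 15 0 0 0 0;0 0 0 0 0 0 0;0 0 0 0 0 0 0")

```text
time_s: 6.15
tool_pos: [0.4756, -0.1048, 0.1908]
orientation: [[0.45, 0.893, -0.007], [0.893, -0.45, 0.002], [-0.001, -0.007, -1.0]]
wrist_force: [-0.3, 0.5, -0.9]
opening: 0.203
gripper_force: 30.0
```

```bash
python3 -c "
from h import *
go(.4775,-.1049,.18)
s=snap('scene','s3');w=snap('wrist','w3');t=snap('top','t3')
p=status.get_state()['tool_pos'];print(proj(s,[p-[0,0,.0967],[.4775,-.1049,.076]]),proj(w,[p-[0,0,.0967],[.4775,-.1049,.076]]))
a=cv2.imread('pics/s3.png');b=cv2.imread('pics/w3.png')
r=lambda i:cv2.resize(i,(400,600),interpolation=2)
cv2.imwrite('pics/c3.png',np.hstack([r(a[160:250,210:270]),r(b[120:300,220:340])]))"
```

```text
t 6.15 pos [ 0.4756 -0.1048  0.1908] yaw_y -26.77 az tgt -12.39 tilt [-0.0067  0.0019 -1.    ] F [-0.31  0.48 -0.89] op 0.203
tool-frame mm [ 0.8  1.8 10.8]
upright rotvec deg [-0.39  0.07 -0.  ]
[[238.8 204. ]
 [239.5 209.5]] [[285.1 214.4]
 [286.2 208.7]]
```

View pics/c3.png

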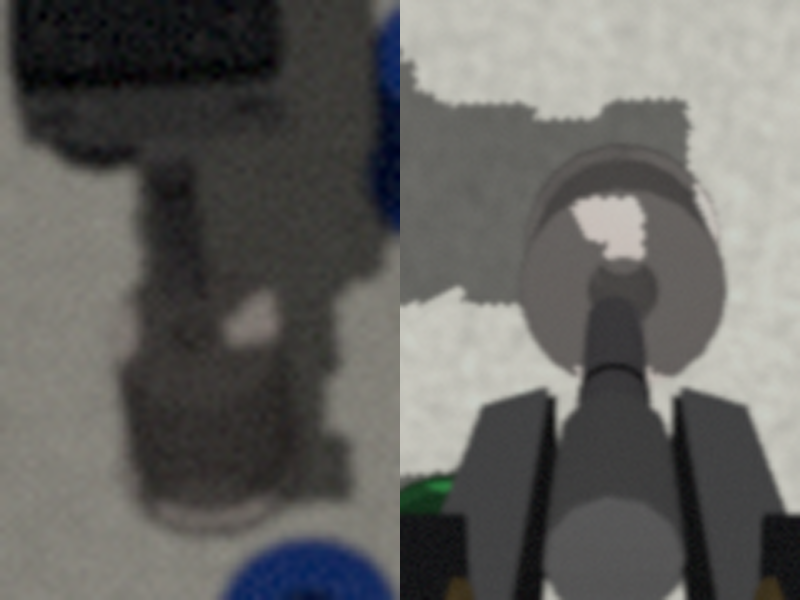

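In the wrist view (right) the hole is centred near crop x=622, top edge y=258; the rod tip's centre is near x=616, top edge y=298. I'll compare both with projected models.

```bash
python3 - <<'E'
from h import *
w=load('w3'); st=status.get_state();p=st['tool_pos'];R=st['orientation']
th=np.linspace(0,2*np.pi,73);c=np.c_[np.cos(th),np.sin(th),0*th]
def box(P):
    q=(proj(w,P)-[220,120])*10/3+[400,0];return q.min(0).round(1),q.max(0).round(1)
print('hole',box(c*.009+[.4775,-.1049,.076]),'disc',box(c*.028+[.4775,-.1049,.076]))
for h,r in((0,.007),(.06,.007),(.063,.007),(.084,.01),(.13,.01)):
    print(h,box((c*r+[0,0,0.0967-h])@R.T*1+p))
for d in ([.001,0,0],[0,.001,0],[0,0,.001]):
    print(d,(proj(w,np.array([.4775,-.1049,.076])+10*R@d)-proj(w,[.4775,-.1049,.076]))/3)
E
```

```text
hole (array([587. , 262.7]), array([654.7, 328.3])) disc (array([515.7, 191. ]), array([726.3, 395.7]))
0 (array([587.3, 287.3]), array([643.7, 341.7]))
0.06 (array([580.3, 358. ]), array([651.7, 425.7]))
0.063 (array([580. , 362.7]), array([652.3, 431. ]))
0.084 (array([559.7, 381.7]), array([673.7, 488.7]))
0.13 (array([544. , 489.3]), array([691.3, 623.3]))
[0.001, 0, 0] [[ 0.03333333 -3.7       ]]
[0, 0.001, 0] [[3.76666667 0.        ]]
[0, 0, 0.001] [[ 0.         -0.86666667]]
```

Request:
arm_command(series="3 2 6 0 0 0 0;0 0 6 0 0 0 0;0 0 0 0 0 0 0;0 0 0 0 0 0 0;0 0 0 0 0 0 0;0 0 0 0 0 0 0")

```text
time_s: 6.9
tool_pos: [0.4794, -0.1021, 0.1796]
orientation: [[0.449, 0.894, -0.004], [0.894, -0.449, 0.002], [0.0, -0.005, -1.0]]
wrist_force: [0.3, 0.4, -1.4]
opening: 0.209
gripper_force: 30.0
```

```bash
python3 - <<'E'
from h import *
go(.4775,-.1049,.173)
w=snap('wrist','w4');st=status.get_state();p=st['tool_pos'];R=st['orientation']
b=cv2.imread('pics/w4.png')
cv2.imwrite('pics/c4.png',cv2.resize(b[150:270,230:340],(660,600)[:0] or None,fx=5,fy=5,interpolation=2))
th=np.linspace(0,2*np.pi,73);c=np.c_[np.cos(th),np.sin(th),0*th]
def box(P):
    q=(proj(w,P)-[230,150])*5;return q.min(0).round(1),q.max(0).round(1)
print('hole',box(c*.009+[.4775,-.1049,.076]),'disc',box(c*.028+[.4775,-.1049,.076]))
for h,r in((0,.007),(.06,.007),(.13,.01)):
    print(h,box((c*r+[0,0,0.0967-h])@R.T*1+p))
E
```

```text
t 6.9 pos [ 0.4794 -0.1021  0.1796] yaw_y -26.68 az tgt -12.39 tilt [-0.0044  0.0023 -1.    ] F [ 0.32  0.38 -1.4 ] op 0.209
tool-frame mm [-3.4 -0.4  6.6]
upright rotvec deg [-0.29 -0.01  0.  ]
hole (array([218.5, 281.5]), array([323.5, 383.5])) disc (array([107.5, 171. ]), array([435. , 487.5]))
0 (array([228.5, 283. ]), array([313. , 364.5]))
0.06 (array([218.5, 388.5]), array([325., 490.]))
0.13 (array([163.5, 585.5]), array([384., 786.]))
```

View pics/c4.png

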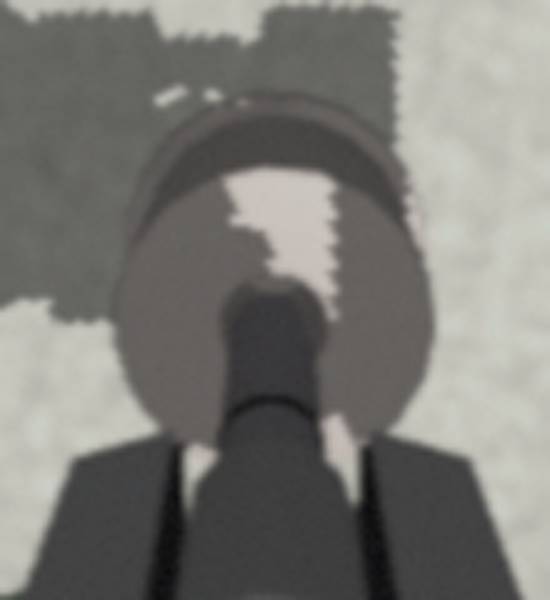

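Hole spans x 224–327, top 277; rod spans 228–317, top 291. Allowing for parallax it is centred to within 1 mm, so I'll lower it.

Request:
arm_command(series="-0.5 0.5 3 0 0 0 0;0 0 5 0 0 0 0;0 0 5 0 0 0 0;0 0 5 0 0 0 0;0 0 0 0 0 0 0")

```text
time_s: 7.45
tool_pos: [0.4789, -0.1025, 0.1606]
orientation: [[0.449, 0.894, -0.006], [0.894, -0.449, 0.003], [-0.001, -0.007, -1.0]]
wrist_force: [-0.6, 0.3, -0.8]
opening: 0.208
gripper_force: 30.0
```

```bash
python3 -c "
from h import *
go(.4775,-.1049,.128)"
```

```text
t 7.45 pos [ 0.4789 -0.1025  0.1606] yaw_y -26.68 az tgt -12.39 tilt [-0.0065  0.0026 -1.    ] F [-0.59  0.34 -0.8 ] op 0.208
tool-frame mm [-2.7  0.1 32.6]
upright rotvec deg [-0.4   0.03  0.  ]
```

Request:
arm_command(series="0 0 6 0 0 0 0;0 0 6 0 0 0 0;0 0 6 0 0 0 0;0 0 6 0 0 0 0;0 0 0 0 0 0 0")

```text
time_s: 7.95
tool_pos: [0.4788, -0.1025, 0.1365]
orientation: [[0.449, 0.893, -0.006], [0.893, -0.449, 0.003], [-0.001, -0.007, -1.0]]
wrist_force: [0.8, 0.3, -1.2]
opening: 0.207
gripper_force: 30.0
```

Request:
arm_command(series="0 0 3 0 0 0 0;0 0 3 0 0 0 0;0 0 3 0 0 0 0;0 0 0 0 0 0 0;0 0 0 0 0 0 0")

```text
time_s: 8.45
tool_pos: [0.4793, -0.1026, 0.1284]
orientation: [[0.449, 0.894, -0.005], [0.894, -0.449, 0.002], [-0.0, -0.005, -1.0]]
wrist_force: [-0.5, -0.6, -1.0]
opening: 0.207
gripper_force: 30.0
```

Request:
arm_command(series="0 0 3 0 0 0 0;0 0 2 0 0 0 0;0 0 0 0 0 0 0")

```text
time_s: 8.75
tool_pos: [0.4791, -0.1025, 0.1232]
orientation: [[0.449, 0.894, -0.005], [0.894, -0.449, 0.002], [-0.0, -0.006, -1.0]]
wrist_force: [-0.9, -0.3, -1.4]
opening: 0.211
gripper_force: 30.0
```

Request:
arm_command(series="0 0 3 0 0 0 0;0 0 3 0 0 0 0;0 0 2 0 0 0 0;0 0 0 0 0 0 0")

```text
time_s: 9.15
tool_pos: [0.479, -0.1025, 0.1151]
orientation: [[0.449, 0.893, -0.005], [0.893, -0.449, 0.002], [-0.0, -0.006, -1.0]]
wrist_force: [-0.6, -0.1, -1.0]
opening: 0.208
gripper_force: 30.0
```

Request:
arm_command(series="0 0 2 0 0 0 0;0 0 2 0 0 0 0;0 0 0 0 0 0 0;0 0 0 0 0 0 0")

```text
time_s: 9.55
tool_pos: [0.4796, -0.1027, 0.1125]
orientation: [[0.449, 0.893, -0.003], [0.893, -0.449, 0.003], [0.001, -0.004, -1.0]]
wrist_force: [-1.8, 0.5, 11.4]
opening: 0.211
gripper_force: 30.0
```

It bottomed at the 60 mm depth with 11 N. I'll check the mark before letting go.

```bash
python3 - <<'E'
from h import *
snap('scene','s5');snap('wrist','w5')
a=cv2.imread('pics/s5.png');b=cv2.imread('pics/w5.png')
r=lambda i:cv2.resize(i,(400,400),interpolation=2)
cv2.imwrite('pics/c5.png',np.hstack([r(a[165:235,205:275]),r(b[150:270,225:345])]))
E
```

```text
(no output)
```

View pics/c5.png

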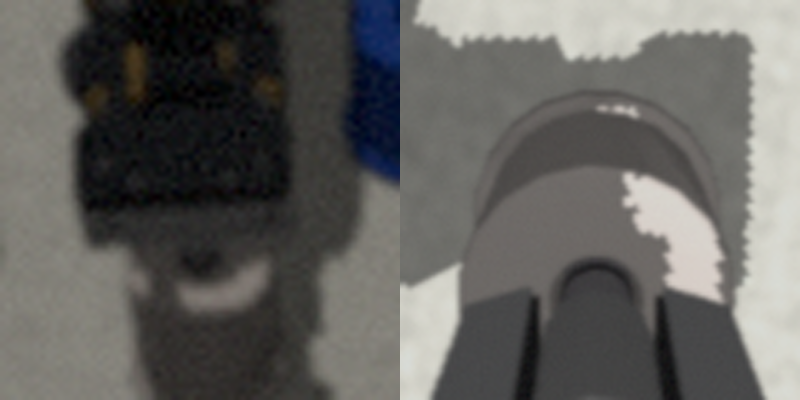

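The black mark ring sits right at the rim (crop ~(597,265)), so R is the deep base. I'll release, rise, and move over base L.

Request:
arm_command(series="0 0 0 0 0 0 0.3;0 0 0 0 0 0 0.5;0 0 0 0 0 0 0.5;0 0 -5 0 0 0 0.5;0 0 -20 0 0 0 0.5;0 0 -35 0 0 0 0.5;0 0 -35 0 0 0 0.5;0 0 -25 0 0 0 0.5;0 0 0 0 0 0 0.5")

```text
time_s: 10.55
tool_pos: [0.482, -0.1036, 0.2347]
orientation: [[0.449, 0.894, 0.002], [0.894, -0.449, 0.002], [0.002, 0.001, -1.0]]
wrist_force: [-0.1, -0.3, 0.1]
opening: 0.498
gripper_force: 0.0
```

```bash
python3 -c "
from h import *
go(.5584,.083,.2)"
```

```text
t 10.55 pos [ 0.482  -0.1036  0.2347] yaw_y -26.68 az tgt 8.45 tilt [ 0.0021  0.0015 -1.    ] F [-0.05 -0.26  0.09] op 0.498
tool-frame mm [200.9 -15.6  35.2]
upright rotvec deg [ 0.07 -0.13  0.  ]
```

Request:
arm_command(series="20 -1.5 0 0 0 0 0.9;40 -3 0 0 0 0 0.9;45 -3.5 0 0 0 0 0.95;45 -3.5 5 0 0 0 0.95;35 -3 15 0 0 0 0.95;16 -1.2 25 0 0 0 0.95;0 0 25 0 0 0 0.95;0 0 0 0 0 0 0.95;0 0 0 0 0 0 0.95")

```text
time_s: 11.45
tool_pos: [0.5551, 0.0833, 0.1611]
orientation: [[0.45, 0.893, -0.006], [0.893, -0.45, 0.001], [-0.002, -0.006, -1.0]]
wrist_force: [0.9, 0.1, 0.6]
opening: 0.95
gripper_force: 0.0
```

```bash
python3 - <<'E'
from h import *
go(.5584,.083,.042)
w=snap('wrist','w6');t=snap('top','t6');b=cv2.imread('pics/w6.png');p=status.get_state()['tool_pos']
a=cv2.imread('pics/t6.png')
cv2.imwrite('pics/c6.png',np.hstack([b,cv2.resize(a[200:305,110:170],(240,420),interpolation=2)]))
th=np.linspace(0,2*np.pi,73);c=np.c_[np.cos(th),np.sin(th),0*th]
q=proj(w,c*.028+[.5584,.083,.076]);print(q.min(0),q.max(0))
R=cams and status.get_state()['orientation']
print('axis pt at z.076',proj(w,[[p[0],p[1],.076]]))
E
```

```text
t 11.45 pos [0.5551 0.0833 0.1611] yaw_y -26.73 az tgt 8.45 tilt [-0.0064  0.0015 -1.    ] F [0.92 0.09 0.61] op 0.95
tool-frame mm [  1.4   3.8 119.1]
upright rotvec deg [-0.37  0.09  0.  ]
[253.6 182. ] [323.8 249.9]
axis pt at z.076 [[286.2 217.7]]
```

View pics/c6.png

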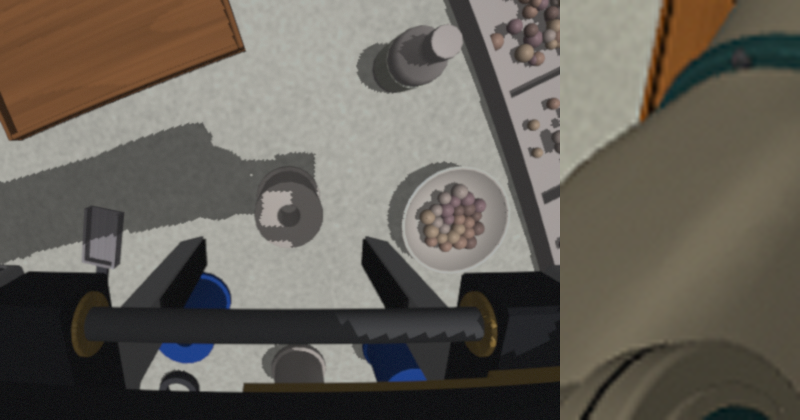

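Base L's top disc at (255–323, 180–248) matches the prediction, and dish and bottle are clear of the fingers. I'll descend, then grip.

Request:
arm_command(series="1.5 3.5 15 -0.3 0 0 0.95;0 0 20 0 0 0 0.95;0 0 20 0 0 0 0.95;0 0 0 0 0 0 0.95;0 0 0 0 0 0 0.95")

```text
time_s: 12.05
tool_pos: [0.5601, 0.0833, 0.1076]
orientation: [[0.45, 0.893, 0.001], [0.893, -0.45, 0.0], [0.001, 0.001, -1.0]]
wrist_force: [0.1, 0.2, 1.0]
opening: 0.953
gripper_force: 0.0
```

```bash
python3 -c "
from h import *
go(.5584,.083,.042)"
```

```text
t 12.05 pos [0.5601 0.0833 0.1076] yaw_y -26.73 az tgt 8.45 tilt [ 1.3e-03  1.0e-04 -1.0e+00] F [0.11 0.18 1.05] op 0.953
tool-frame mm [-1.1 -1.4 65.6]
upright rotvec deg [ 0.06 -0.04 -0.  ]
```

Request:
arm_command(series="-0.5 -1 15 0 0 0 0.95;0 0 20 0 0 0 0.95;0 0 20 0 0 0 0.95;0 0 10 0 0 0 0.95;0 0 0 0 0 0 0.9;0 0 0 0 0 0 0.8;0 0 0 0 0 0 0.7;0 0 0 0 0 0 0.6;0 0 0 0 0 0 0.5;0 0 0 0 0 0 0.4;0 0 0 0 0 0 0.4", force=40)

```text
time_s: 13.15
tool_pos: [0.559, 0.0838, 0.0421]
orientation: [[0.449, 0.894, 0.001], [0.894, -0.449, 0.0], [0.001, 0.001, -1.0]]
wrist_force: [-1.1, 0.8, 6.3]
opening: 0.599
gripper_force: 40.0
```

```bash
python3 -c "
from h import *
go(.413,.331,.2)"
```

```text
t 13.15 pos [0.559  0.0838 0.0421] yaw_y -26.67 az tgt 38.71 tilt [ 1.4e-03  2.0e-04 -1.0e+00] F [-1.07  0.76  6.33] op 0.599
tool-frame mm [ 155.5 -241.3 -158. ]
upright rotvec deg [ 0.07 -0.05 -0.  ]
```

Request:
arm_command(series="0 0 -5 0 0 0 0.4;0 0 -15 0 0 0 0.4;0 0 -30 0 0 0 0.4;0 0 -30 0 0 0 0.4;0 0 -15 0 0 0 0.4;0 0 -5 0 0 0 0.4;0 0 0 0 0 0 0.4")

```text
time_s: 13.85
tool_pos: [0.5577, 0.084, 0.1413]
orientation: [[0.449, 0.894, -0.001], [0.894, -0.449, 0.0], [-0.0, -0.001, -1.0]]
wrist_force: [-0.4, 0.0, -5.2]
opening: 0.597
gripper_force: 40.0
```

Request:
arm_command(series="8 -12 0 0 0 0 0.4;16 -25 0 0 0 0 0.4;22 -34 0 0 0 0 0.4;22 -34 0 0 0 0 0.4;22 -34 0 0 0 0 0.4;22 -34 0 0 0 0 0.4;20 -31 0 0 0 0 0.4;15 -24 0 0 0 0 0.4;8 -13 0 0 0 0 0.4;0 0 0 0 0 0 0.4;0 0 0 0 0 0 0.4")

```text
time_s: 14.95
tool_pos: [0.4128, 0.3292, 0.1411]
orientation: [[0.45, 0.893, -0.0], [0.893, -0.45, -0.002], [-0.002, 0.001, -1.0]]
wrist_force: [0.6, 0.3, -5.1]
opening: 0.6
gripper_force: 40.0
```

```bash
python3 - <<'E'
from h import *
go(.413,.331,.047)
s=snap('scene','s7');w=snap('wrist','w7')
p=status.get_state()['tool_pos']
a=cv2.imread('pics/s7.png');b=cv2.imread('pics/w7.png')
print('scene target corner',[at(s,x,y,.018) for x,y in []], proj(w,[[.413,.331,.005]]))
cv2.imwrite('pics/c7.png',np.hstack([cv2.resize(a[80:220,180:460],(400,300)),cv2.resize(b,(400,300))]))
E
```

```text
t 14.95 pos [0.4128 0.3292 0.1411] yaw_y -26.71 az tgt 38.71 tilt [-0.     -0.0017 -1.    ] F [ 0.61  0.33 -5.12] op 0.6
tool-frame mm [ 1.8 -0.7 94.1]
upright rotvec deg [0.04 0.09 0.  ]
scene target corner [] [[282.4 202. ]]
```

View pics/c7.png

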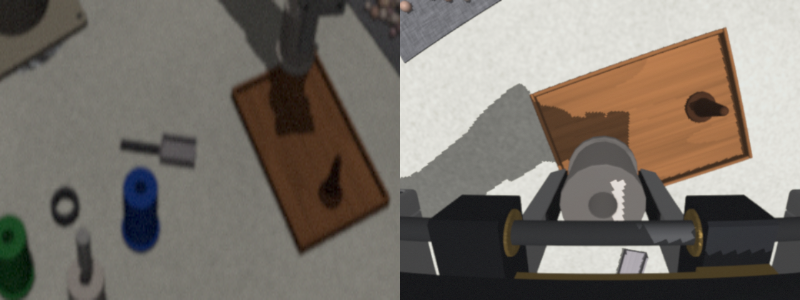

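The base hangs upright over the free half of the tray; the target point at about (601,144) in the right half is well inside the walls, and the cone at (705,105) is clear. I'll lower it, slowly at the end.

Request:
arm_command(series="6 0 10 0 0 0 0.4;0 0 20 0 0 0 0.4;0 0 25 0 0 0 0.4;0 0 20 0 0 0 0.4;0 0 10 0 0 0 0.4;0 0 3 0 0 0 0.4;0 0 0 0 0 0 0.4;0 0 0 0 0 0 0.4")

```text
time_s: 15.85
tool_pos: [0.4161, 0.3361, 0.0542]
orientation: [[0.449, 0.893, 0.001], [0.893, -0.449, 0.001], [0.001, 0.001, -1.0]]
wrist_force: [-0.1, -0.1, -5.7]
opening: 0.601
gripper_force: 40.0
```

Request:
arm_command(series="0 0 2 0 0 0 0.4;0 0 2 0 0 0 0.4;0 0 1 0 0 0 0.4;0 0 0 0 0 0 0.4;0 0 0 0 0 0 0.4")

```text
time_s: 16.35
tool_pos: [0.4153, 0.3359, 0.0486]
orientation: [[0.449, 0.894, 0.0], [0.894, -0.449, 0.0], [0.0, -0.0, -1.0]]
wrist_force: [1.0, 1.1, -3.7]
opening: 0.597
gripper_force: 40.0
```

Request:
arm_command(series="0 0 1 0 0 0 0.4;0 0 0 0 0 0 0.4;0 0 0 0 0 0 0.4")

```text
time_s: 16.65
tool_pos: [0.4152, 0.3358, 0.0475]
orientation: [[0.449, 0.894, -0.0], [0.894, -0.449, -0.0], [-0.0, -0.0, -1.0]]
wrist_force: [-0.3, 0.7, -6.0]
opening: 0.601
gripper_force: 40.0
```

Request:
arm_command(series="0 0 1 0 0 0 0.4;0 0 0 0 0 0 0.4;0 0 0 0 0 0 0.4")

```text
time_s: 16.95
tool_pos: [0.4153, 0.336, 0.0472]
orientation: [[0.449, 0.894, 0.0], [0.894, -0.449, 0.001], [0.001, -0.0, -1.0]]
wrist_force: [-3.1, -1.3, 6.0]
opening: 0.6
gripper_force: 40.0
```

Request:
arm_command(series="0 0 1 0 0 0 0.4;0 0 0 0 0 0 0.4;0 0 0 0 0 0 0.4")

```text
time_s: 17.25
tool_pos: [0.4153, 0.3359, 0.0471]
orientation: [[0.449, 0.893, -0.0], [0.893, -0.449, 0.001], [0.001, -0.001, -1.0]]
wrist_force: [-3.5, -2.1, 14.9]
opening: 0.599
gripper_force: 40.0
```

The base is seated: z stopped at 0.047 and the force changed to +15 N. I'll release gently, rise and check.

Request:
arm_command(series="0 0 -1 0 0 0 0.62;0 0 0 0 0 0 0.7;0 0 0 0 0 0 0.8;0 0 0 0 0 0 0.9;0 0 -10 0 0 0 0.9;0 0 -25 0 0 0 0.9;0 0 -40 0 0 0 0.9;0 0 -40 0 0 0 0.9;0 0 -30 0 0 0 0.9;0 0 0 0 0 0 0.9")

```text
time_s: 18.25
tool_pos: [0.4178, 0.3373, 0.196]
orientation: [[0.449, 0.893, 0.006], [0.893, -0.449, 0.006], [0.008, 0.003, -1.0]]
wrist_force: [0.1, 0.0, -0.5]
opening: 0.9
gripper_force: 0.0
```

```bash
python3 - <<'E'
from h import *
go(.413,.331,.2)
s=snap('scene','s8');w=snap('wrist','w8')
a=cv2.imread('pics/s8.png');b=cv2.imread('pics/w8.png')
cv2.imwrite('pics/c8.png',np.hstack([cv2.resize(a[70:340,140:460],(420,354),interpolation=2),cv2.resize(b,(380,354))]))
E
```

```text
t 18.25 pos [0.4178 0.3373 0.196 ] yaw_y -26.69 az tgt 38.71 tilt [ 0.0064  0.0056 -1.    ] F [ 0.14  0.03 -0.51] op 0.9
tool-frame mm [-7.7 -1.5 -4.1]
upright rotvec deg [ 0.18 -0.45 -0.  ]
```

View pics/c8.png

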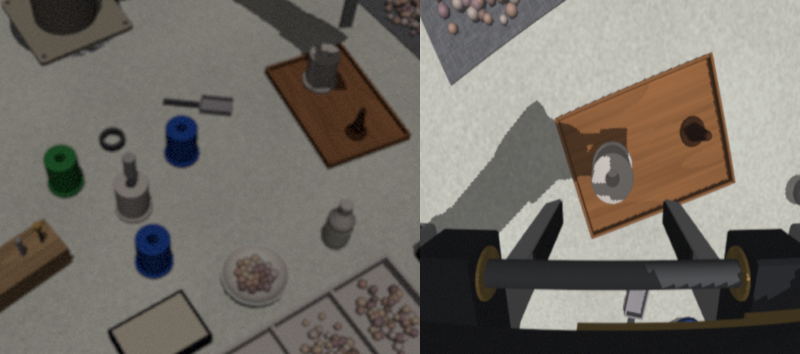

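The shallow base stands upright in the tray at (612,175) in the right half, clear of the walls and cone. The gauge stands in the other base at (130,185), and nothing else has been disturbed.

```bash
python3 -c "
from h import *
print(order.sign_off())"
```

```text
the job is handed in; nothing more can be done
None
```

The gauge stands bottomed in the deep base (the right-hand one as seen from the robot), with its mark at the rim, and the other base, shallow by elimination as I did not gauge it, is upright in the tray; I handed the job in at about 18 s.

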